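Return the ear defenders to the safety rail

TASK

Put the ear defenders that stand on the lab bench back on the safety-gear rail: lower the headband over the bar on the free stretch at the robot's right-hand end, so that they hang freely with one cup on each side of it, and let go while they are still clear of the sprung switch plate. Then slide the hanging ear defenders along the bar towards the plate, feeling for its stop, until they hold the plate pressed fully in by themselves; be gentle with the rail and leave everything else on the bench where it is.

Things in the scene. Friction and masses are not known exactly. Their poses are not given: they have to be found in the camera images.
- muffs: Ear defenders (0.3 kg) standing on two flat-bottomed cups. Origin: centre of the underside; z up; x from cup to cup (174 mm overall, cups alike). Each cup with cushion: 38 thick (x), 70 deep (y), 80 mm high; 98 mm gap between cushions. A 30 mm wide band arches up to the crown pad, a padded block 80 (x) by 32 (y) by 22 mm thick, its underside 125 and top 147 mm above the origin.
- crown (a point): Centre of the flat underside of the crown pad of the ear defenders, 125 mm above their origin; it rests on the bar when they hang.
- rail: Fixed rail: grey base slab 110 x 400 x 12 mm, two aluminium posts 16 mm wide at y = -185 and +185 mm, and on them a level steel bar, 18 mm thick, 400 mm long, along the rail's own y (to the robot's left). Origin: centre of the base's underside. Bar axis 155 mm, bar top 164 mm up. A stop block with a sprung plate is clamped on the left part of the bar.
- plate (a joint): Sprung upright aluminium plate, 70 wide, 64 high, 6 mm thick, straddling the bar (28 mm below to 36 mm above its axis), facing the rail's -y. Value: how far it is pressed in (+y), 0 free to 0.012 m fully in on its hard stop; light spring, under 1 N. Where it is clamped is not told: its free face is somewhere at rail y = +30 to +100 mm.
- jar: Bystander: white plastic jar with a blue cap, 100 mm across, 170 mm high. Origin at the centre of its underside.
- washbottle: Bystander: clear plastic bottle, 66 mm across, 150 mm high. Origin at the centre of its underside.
- bowl: Bystander: steel bowl, 110 mm across, 35 mm high. Origin at the centre of its underside.
- carton: Bystander: flat cardboard carton 80 x 160 x 35 mm. Origin at the centre of its underside.
- screwdriver: Bystander: screwdriver with a green handle, 200 mm long, lying along its x axis.
- marker: Bystander: marker pen 130 x 15 x 15 mm lying along its x axis. Origin at the centre of its underside.
- visor_band: Bystander: black half-ring headband of a face visor lying flat, 126 mm across, 22 mm high.
Mind the look-alikes: they are no part of the job. What is shaped like the muffs but pink or turquoise is not meant.

How it is judged:
By the outcome, as a careful person would: the job done as asked, in the order asked, and still so for the second after the job is handed in, with the robot touching nothing.
It also fails if it takes over 64 s, if anything falls off the work surface, if the arm or the gripper's body presses on something with over 40 N, if the wrist force passes 120 N, or if a joint passes its speed limit or range.

ROBOT

A 7-joint arm with a two-finger parallel gripper is mounted at the origin on the work surface. World frame = base frame: x ahead of the robot, y to its left, z up, the work surface at z = 0. Lengths are in m, angles in rad, forces in N, time in s.
With the tool pointing down it reaches from about 0.35 to 0.9 m from the base axis. Payload 8.1 kg.
Tool frame: the origin (TCP) lies at the very end of the fingers, on their centre line; the grasp point (between the pads) lies 19 mm behind it; z points along the fingers, y is the line along which they close (so a half turn about z gives the same grasp; the last joint's range is limited). The gripper opens to 92 mm and grips with 3 to 60 N. Pads are 19 mm wide; open, the fingers measure 130 mm over their backs; the gripper's body (75 mm by 190 mm) begins 47 mm behind the grasp point.
Start: joints at [-1.428, 0.434, 0.025, 1.573, -0.012, 1.134, -0.075], TCP at [0.152, 0.606, 0.227] pointing down, gripper open.
Joint ranges: [-2.62, 2.62], [-0.44, 2.09], [-1.27, 1.32], [0.08, 2.57], [-1.32, 4.46], [0.12, 2], [-2.74, 2.74]. Speed limits (rad/s): [2.22, 2.22, 3.01, 3.01, 3.14, 3.14, 3.14].

INTERFACE

Orientations are given as a rotation vector (axis times angle).
In Python, from cell import observe, get_image, sign_off, find_in, trace, place_of gives the robot as it stands. The module is installed in compiled form; this text tells all that it offers.
- The arm moves only by the shell command python3 -m handwheel 'ROWS' [OPENING] [FORCE]. ROWS is JSON, a list of rows, each a list of 6 numbers: the shift along the tool's x, y, z each as a share of 0.02 m, from -1 to 1, then the turn, a rotation vector about the tool's x, y, z each as a share of 4 degrees, from -1 to 1. A call has 1 to 8 rows; each row shifts and turns the commanded pose from where the row before left it, along the tool's axes as they then stand; what a row does not reach is not made up. A row lasts 1/12 s, in which the tool goes at most 41.7 mm and 7.16 degrees, less where a joint would pass 70% of its speed; a pose out of reach is approached as far as the arm can. A call with a number of a shift or a turn outside -1 to 1 is refused whole. A call with a gripper value outside its range is refused whole. OPENING is the opening, from 0 (shut) to 1 (fully open), set as the call begins (- or left out, the last holds). The fingers move at their own pace and stop on an object; FORCE is the grip in N (left out, the last holds). Time passes only in rows, so rows that do not move let the fingers close. It gives the time, the measured TCP pose, the force, the opening and the grip force at its end, in the units of the state.
- observe(): the state, without advancing time (a new reading comes with each control period).
- get_image(name): name is "scene" or "top" or "wrist"; returns a dict with "image" (480x640x3 uint8, red, green, blue), "fx", "fy", "cx", "cy" (pixels), "k1" (the pictures are not rectified: a ray, as slopes to the right and down, at radius r is drawn at 1 + k1 r^2 times it, then the intrinsics apply), "position" and "orientation" of the camera in the world. Camera axes: x right, y down, z forward; pixel columns grow to the right and rows downward; lengths in m; the calibration is good to about 2 mm. A picture is of the moment at which its call begins. There is no depth.
- sign_off(): hands the job in; it is judged then, once.
Trained networks look in the newest picture that a camera, given by its name, has taken for a name from the list of things; names that differ only in an ending like _2 or _b are one class to them, and where a whole thing is asked for, a point or a joint stands for the part that bears it (a point fixed in the world has none). Each returns a list of dicts, best first, with "score" (0 to 1); they miss things now and then, are a little off and sometimes report something else, mostly with a low value. They report only what shows in the picture. A call takes as long as a camera call. They do not tell look-alikes from the thing itself.
- find_in(label, camera): "rect" ([centre column, centre row, width, height] as shares, 0 to 1, of the picture: columns of its width, rows of its height, round what is visible of it).
- trace(label, camera): "region" (480x640 bool, what is visible of it) and "rect" ([centre column, centre row, width, height] as shares, 0 to 1, of the picture: columns of its width, rows of its height, round what is visible of it).
- place_of(label, camera): "point" ([column, row] as shares, 0 to 1, of the picture: columns of its width, rows of its height: a listed point, or the origin of a listed thing).
The state is a dict: "clock": time; "joints": joint angles; "dq": joint speeds; "joint_efforts": joint torques, N m; "position": TCP position; "ee_rot": TCP orientation; "force": force on the tool from outside, world axes, zero at the start; "ft_torque": the same for the moment, N m; "width": opening from 0.0 (shut) to 1.0 (fully open); "gripper_force": force on a finger pad.
Only numpy, scipy, OpenCV 4.12 (cv2) and the standard library are available. Lean on these libraries where they do the work, as an engineer would, in place of code of your own. Each camera call takes 0.05 s, during which the arm holds its last target. There are 200 camera calls.

## Working session

There is one attempt and no reset: what is moved stays moved. The work goes in short steps, Python scripts to look and compute and a shell command to move; the robot and the scene stay as the last step left them, time stands still between calls to the robot, and variables do not carry over. Pictures are saved under pics/ and viewed, at most 10 in all, crops included, and the job is handed in when it is done.

```bash
mkdir -p pics
cat > h.py <<'E'
import numpy as np, cv2
from scipy.spatial.transform import Rotation as R
from cell import *
def cam(name):
    d=get_image(name); return d
def rot(d):
    o=np.array(d["orientation"],float)
    return R.from_rotvec(o).as_matrix() if o.size==3 else (o.reshape(3,3) if o.size==9 else R.from_quat(o).as_matrix())
def ray(d,c,r):
    K=np.array([[d["fx"],0,d["cx"]],[0,d["fy"],d["cy"]],[0,0,1]]);
    p=cv2.undistortPoints(np.array([[[c,r]]],float),K,np.array([d["k1"],0,0,0,0]))[0,0]
    return np.array(d["position"]),rot(d)@np.array([p[0],p[1],1])
def atz(d,c,r,z):
    o,v=ray(d,c,r); return o+v*(z-o[2])/v[2]
def proj(d,P):
    K=np.array([[d["fx"],0,d["cx"]],[0,d["fy"],d["cy"]],[0,0,1]]);M=rot(d).T
    q=cv2.projectPoints(np.array(P,float).reshape(-1,1,3),cv2.Rodrigues(M)[0],-M@np.array(d["position"]),K,np.array([d["k1"],0,0,0,0.]))[0]
    return q.reshape(-1,2)
def save(d,n,crop=None,s=1):
    im=d["image"][:,:,::-1]
    if crop: im=im[crop[1]:crop[3],crop[0]:crop[2]]
    cv2.imwrite("pics/"+n,cv2.resize(im,None,fx=s,fy=s,interpolation=cv2.INTER_CUBIC))
E
python3 - <<'E'
from h import *
for n in ["scene","top"]:
    d=cam(n); save(d,n+"1.png"); print(n,d["position"],d["orientation"],d["fx"],d["k1"])
    for l in ["muffs","crown","rail","plate","jar"]:
        print(l,[(round(x["score"],2),np.round(np.array(x["point"])*[640,480],1)) for x in place_of(l,n)][:5])
        print("  box",[(round(x["score"],2),np.round(np.array(x["rect"])*[640,480,640,480])) for x in find_in(l,n)][:5])
print(observe())
E
```

```text
scene [1.13697844 0.20581641 1.23516351] [-1.32907156 -2.44392855  0.68897696] 540.6098243976452 -0.05167515024505751
muffs [(0.66, array([278.2, 237.8])), (0.62, array([233. , 140.7]))]
  box [(0.92, array([319., 159.,  29.,  76.])), (0.8, array([275., 228.,  66.,  67.])), (0.55, array([230., 126.,  41.,  66.]))]
crown [(0.64, array([274.6, 210.9])), (0.62, array([321.4, 142.7])), (0.59, array([228.5, 106.9]))]
  box [(0.93, array([233., 125.,  39.,  66.])), (0.77, array([316., 158.,  28.,  74.])), (0.75, array([429., 245.,  42.,  37.])), (0.68, array([277., 228.,  65.,  72.]))]
rail [(0.59, array([401.4, 322.3])), (0.49, array([344.8, 391.1]))]
  box [(0.67, array([411., 315., 184., 109.]))]Traceback (most recent call last):
  File "<stdin>", line 5, in <module>
ValueError: it knows: bowl, carton, crown, jar, marker, muffs, rail, screwdriver, visor_band, washbottle
```

View pics/scene1.png

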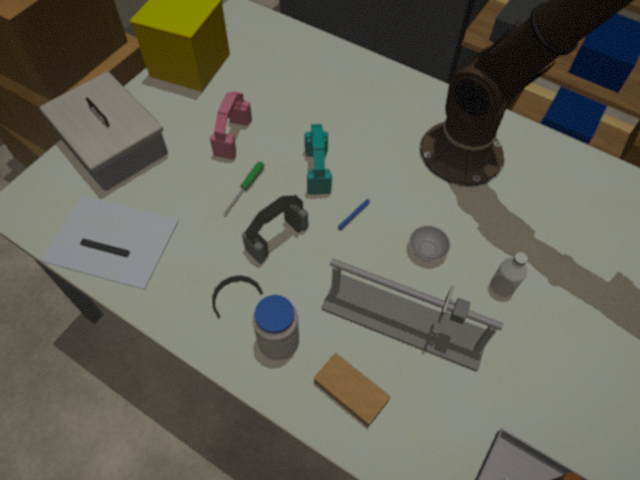

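The scene view shows three muffs shapes: pink at (232,125), turquoise at (318,158) and dark grey/black at (275,228). Only the dark one fits the description. The rail runs from (335,270), its free right-hand end, to (498,325), with the plate and block near (445,310). The jar is at (276,325).

Run:
```python
from h import *
for n in ["top","scene"]:
    d=cam(n); print(n,d["position"],d["orientation"],d["fx"],d["k1"])
    if n=="top": save(d,"top1.png")
    else: save(d,"crop1.png",(190,80,510,380),2)
    for l,z in [("muffs",0),("crown",.125),("rail",0),("jar",0),("visor_band",0),("screwdriver",.01),("marker",0),("bowl",0),("washbottle",0)]:
        print(l,[(round(x["score"],2),np.round(np.array(x["point"])*[640,480],1),atz(d,*(np.array(x["point"])*[640,480]),z).round(3)) for x in place_of(l,n)][:5])
o=observe();print(o["position"],o["ee_rot"],o["force"],o["clock"],R.from_rotvec(o["ee_rot"]).as_matrix().round(3) if len(o["ee_rot"])==3 else "")
```

```text
top [ 0.43678004 -0.17647428  1.22252312] [-2.13344926  2.19625353 -0.07748244] 441.34356640591375 -0.0016221020911337837
muffs [(0.94, array([386.5, 327.9]), array([ 0.3  , -0.329,  0.   ])), (0.68, array([489.1, 310.8]), array([ 0.338, -0.609,  0.   ])), (0.57, array([368.8, 235.7]), array([ 0.553, -0.291,  0.   ]))]
crown [(0.92, array([391.8, 332.4]), array([ 0.302, -0.326,  0.125])), (0.68, array([372.1, 231.8]), array([ 0.551, -0.288,  0.125])), (0.59, array([507.5, 318.2]), array([ 0.329, -0.609,  0.125]))]
rail [(0.92, array([228.5, 235.5]), array([0.565, 0.1  , 0.   ]))]
jar [(0.83, array([309.2, 156.8]), array([ 0.782, -0.131,  0.   ]))]
visor_band [(0.85, array([367.9, 166.3]), array([ 0.749, -0.296,  0.   ]))]
screwdriver [(0.7, array([431.6, 260.5]), array([ 0.479, -0.459,  0.01 ]))]
marker [(0.74, array([321.9, 300.3]), array([ 0.379, -0.156,  0.   ]))]
bowl [(0.85, array([242.1, 309.3]), array([0.36 , 0.065, 0.   ])), (0.68, array([431.5, 260.2]), array([ 0.48 , -0.461,  0.   ]))]
washbottle [(0.85, array([165.2, 315. ]), array([0.35 , 0.278, 0.   ]))]
scene [1.1369784
[... 745 characters left out ...]
341,  0.   ]))]
visor_band [(0.59, array([233., 291.]), array([ 0.74 , -0.291,  0.   ]))]
screwdriver [(0.88, array([238.8, 191. ]), array([ 0.487, -0.464,  0.01 ])), (0.38, array([501.9, 287.6]), array([0.364, 0.279, 0.01 ]))]
marker [(0.56, array([232.8, 290.6]), array([ 0.739, -0.292,  0.   ])), (0.54, array([353.5, 210.2]), array([ 0.36 , -0.163,  0.   ]))]
bowl [(0.8, array([425.5, 250.2]), array([0.366, 0.064, 0.   ]))]
washbottle [(0.75, array([498.7, 285.4]), array([0.356, 0.271, 0.   ]))]
[0.15211693 0.60622286 0.22674681] [3.85296294e-01 3.11786812e+00 7.62918951e-05] [-0.00763166 -0.5633831  -0.21716493] 1.35 [[-0.97   0.243  0.   ]
 [ 0.243  0.97   0.   ]
 [-0.     0.    -1.   ]]
```

View pics/top1.png

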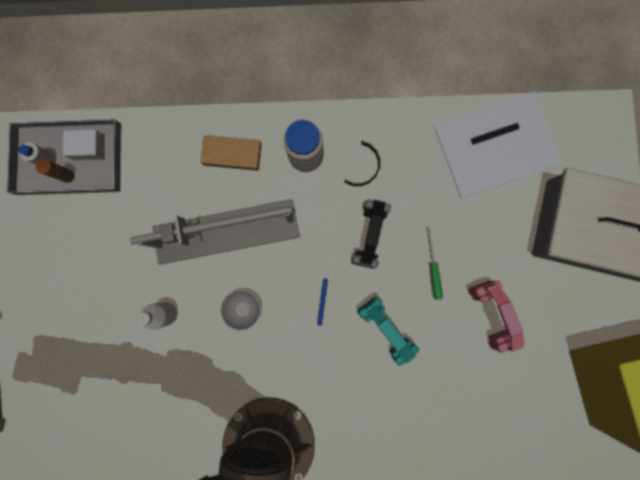

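View pics/crop1.png

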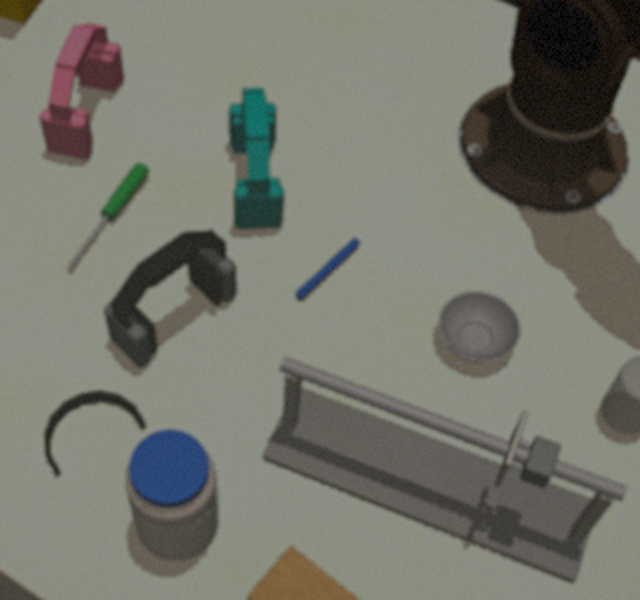

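The crop confirms the dark grey pair at (275,228), upright and with free space round it. Next I'll fit the muffs and rail poses to the masks from both cameras.

```bash
cat >> h.py <<'E'
def box(cx,cy,cz,sx,sy,sz):
    return np.array([[cx+a*sx/2,cy+b*sy/2,cz+c*sz/2] for a in(-1,1) for b in(-1,1) for c in(-1,1)])/1000
def muffs_m():
    P=[box(s*68,0,40,38,70,80) for s in(-1,1)]+[box(0,0,136,80,32,22)]
    for s in(-1,1): P.append(np.vstack([box(s*38,0,136,4,30,8),box(s*80,0,80,8,30,4)])); P.append(np.vstack([box(s*38,0,140,4,30,8),box(s*72,0,115,6,30,6)]))
    return P[:3]+P[3:]
def rail_m(p):
    return [box(0,0,6,110,400,12),box(0,0,155,18,400,18),box(0,-185,80,16,16,150),box(0,185,80,16,16,150),box(0,p+3,159,70,6,64),box(0,p+35,155,35,40,35)]
def sil(d,P,x,y,th,z0=0):
    m=np.zeros((480*2,640*2),np.uint8); Rz=R.from_euler('z',th).as_matrix()
    for b in P:
        q=proj(d,b@Rz.T+[x,y,z0]); cv2.fillConvexPoly(m,cv2.convexHull(np.round(q*2).astype(np.int32)),1)
    return cv2.resize(m,(640,480),interpolation=cv2.INTER_AREA)>0
def mask(label,n,near,z=0.06):
    d=cam(n); u=proj(d,[[*near,z]])[0]
    c=trace(label,n); c=[x for x in c if np.hypot(*(np.array(x["rect"][:2])*[640,480]-u))<45]
    return (d,c[0]["region"],c[0]["score"]) if c else None
E
cat > fit.py <<'E'
from h import *
from scipy.optimize import minimize
def fit(ms,f,x0,step):
    def c(v): return -sum((sil(d,*f(v))&m).sum()/(sil(d,*f(v))|m).sum() for d,m,_ in ms)/len(ms)
    S=np.vstack([x0]+[np.array(x0)+np.eye(len(x0))[i]*step[i] for i in range(len(x0))])
    r=minimize(c,x0,method="Nelder-Mead",options=dict(initial_simplex=S,xatol=1e-4,fatol=1e-4)); return r.x,r.fun
E
python3 - <<'E'
from fit import *
f=lambda v:(muffs_m(),v[0],v[1],v[2])
g=lambda v:(rail_m(v[3]*1000),v[0],v[1],v[2])
M=[mask("muffs",n,(.551,-.288)) for n in("top","scene")]; L=[mask("rail",n,(.57,.1)) for n in("top","scene")]
for nm,ms,ff,x0,st in[("muffs",M,f,(.551,-.288,.15),(.01,.01,.15)),("rail",L,g,(.57,.1,.1,.06),(.01,.01,.08,.03))]:
    ms=[m for m in ms if m]; print(nm,len(ms),[m[2] for m in ms])
    for sub in [ms]+[[m] for m in ms]: print(fit(sub,ff,x0,st))
E
```

```text
muffs 2 [0.84, 0.78]
(array([ 0.55107537, -0.2914279 , -0.25645066]), np.float64(-0.8526028676980566))
(array([ 0.5527736 , -0.29198355, -0.23657509]), np.float64(-0.8944983818770227))
(array([ 0.5488675 , -0.28690013, -0.29940157]), np.float64(-0.8409799554565701))
rail 2 [0.86, 0.78]
(array([0.57636963, 0.10786608, 0.16062175, 0.07120984]), np.float64(-0.9246908059254055))
(array([0.57618394, 0.10545419, 0.16396361, 0.07329285]), np.float64(-0.9609173126614987))
(array([0.57443376, 0.11063573, 0.16032164, 0.0674238 ]), np.float64(-0.8959168980767253))
```

```bash
python3 -m handwheel '[[-1,0,-1,0,0,0],[-1,0,-1,0,0,0],[-1,0,-1,0,0,0],[-1,0,-1,0,0,0],[-1,0,-1,0,0,0],[-1,0,-1,0,0,0],[-1,-1,0,0,0,0],[-1,-1,0,0,0,0]]' 1 20
python3 -m handwheel '[[-1,-1,0,0,0,0],[-1,-1,0,0,0,0],[-1,-1,0,0,0,0],[-1,-1,0,0,0,0],[-1,-1,0,0,0,0],[-1,-1,0,0,0,0],[-1,-1,0,0,0,0],[-1,-1,0,0,0,0]]'
python3 -m handwheel '[[-1,-1,0,0,0,0],[-1,-1,0,0,0,0],[-1,-1,0,0,0,0],[-1,-1,0,0,0,0],[-1,-1,0,0,0,0],[-1,-1,0,0,0,0],[-1,-1,0,0,0,0],[-1,-1,0,0,0,0]]'
```

```text
clock: 2.42
position: [0.2986, 0.5287, 0.3477]
ee_rot: [0.384, 3.117, 0.004]
force: [0.1, -0.1, -1.0]
width: 1.004
gripper_force: 0.0
clock: 3.08
position: [0.4143, 0.333, 0.3469]
ee_rot: [0.385, 3.118, 0.001]
force: [0.3, 1.0, -0.7]
width: 1.0
gripper_force: 0.0
clock: 3.75
position: [0.5306, 0.1389, 0.3469]
ee_rot: [0.385, 3.118, 0.001]
force: [-0.2, 0.7, -0.6]
width: 0.999
gripper_force: 0.0
```

```bash
python3 -m handwheel '[[-1,-1,0,0,0,0],[-1,-1,0,0,0,0],[-1,-1,0,0,0,0],[-1,-1,0,0,0,0],[-1,-1,0,0,0,0],[-1,-1,0,0,0,0],[0,-1,0,0,0,0],[0,-1,0,0,0,0]]' >/dev/null
python3 -m handwheel '[[0,-1,0,0,0,0],[0,-1,0,0,0,0],[0,-1,0,0,0,0],[0,-1,0,0,0,0],[0,-1,0,0,0,0],[0,-1,0,0,0,0],[0,-1,0,0,0,0],[0,-1,0,0,0,0]]' >/dev/null
python3 -m handwheel '[[0,-1,0,0,0,0],[0,-1,0,0,0,0],[0,-1,0,0,0,0],[0,0,0,0,0,0],[0,0,0,0,0,0],[0,0,0,0,0,0],[0,0,0,0,0,0]]'
python3 - <<'E'
from fit import *
d=cam("wrist"); save(d,"w1.png"); print(d["position"])
for l,z in [("muffs",0),("crown",.125)]:
    print(l,[(round(x["score"],2),np.round(np.array(x["point"])*[640,480],1),atz(d,*(np.array(x["point"])*[640,480]),z).round(3)) for x in place_of(l,"wrist")][:3])
f=lambda v:(muffs_m(),v[0],v[1],v[2])
c=trace("muffs","wrist"); print([(x["score"],x["rect"]) for x in c])
if c: print(fit([(d,c[0]["region"],1)],f,(.551,-.290,-.25),(.01,.01,.08)))
E
```

```text
clock: 5.67
position: [0.5545, -0.2563, 0.3466]
ee_rot: [0.383, 3.118, 0.001]
force: [-0.2, 0.9, 0.1]
width: 1.003
gripper_force: 0.0
[ 0.47748839 -0.23623577  0.50495431]
muffs [(0.69, array([291.9, 186.2]), array([ 0.551, -0.288,  0.   ]))]
crown [(0.59, array([284.2, 208.5]), array([ 0.553, -0.289,  0.125])), (0.43, array([366.1,  16.2]), array([ 0.402, -0.173,  0.125]))]
[(0.86, [0.3881, 0.0617, 0.1038, 0.1233]), (0.69, [0.051, 0.2667, 0.0952, 0.1175]), (0.62, [0.4506, 0.4188, 0.1019, 0.3367])]
(array([ 0.551, -0.29 , -0.25 ]), np.float64(-0.0))
```

View pics/w1.png

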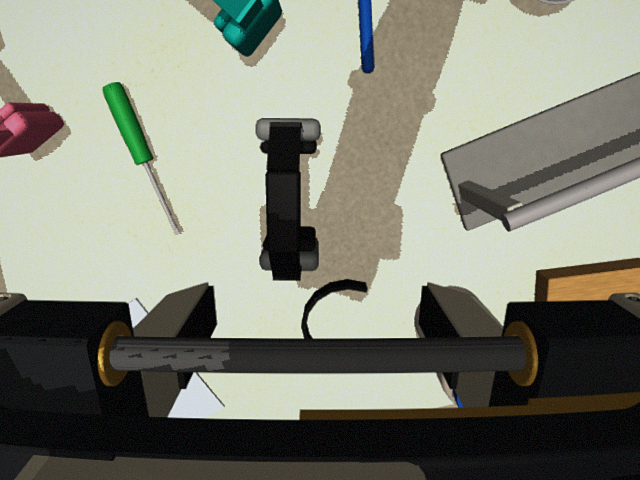

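The wrist view shows the dark muffs at (287,200) with the crown pad's long edges running vertically, so the fingers are aligned across it. The rail's free end is at (512,222).

Run:
```python
from fit import *
d=cam("wrist"); f=lambda v:(muffs_m(),v[0],v[1],v[2])
c=[x for x in trace("muffs","wrist") if abs(x["rect"][0]-.45)<.05 and abs(x["rect"][1]-.42)<.06]
v,s=fit([(d,c[0]["region"],1)],f,(.551,-.290,-.25),(.01,.01,.08)); print(v,s)
print("crown",[atz(d,*(np.array(x["point"])*[640,480]),.125).round(4) for x in place_of("crown","wrist")][:1])
# dark pad edges
for c0,r0 in[(267,175),(300,175),(267,223),(300,223)]: print(atz(d,c0,r0,.147).round(4))
o=observe(); M=R.from_rotvec(o["ee_rot"]).as_matrix(); p=np.array(o["position"]); print(M.T@(np.array([v[0],v[1],.127])-p)*1000, np.arctan2(-M[0,1],M[1,1]))
```

```text
[ 0.55514573 -0.28855481 -0.24384805] -0.8814413971221252
crown [array([ 0.549 , -0.2898,  0.125 ])]
[ 0.5142 -0.2933  0.147 ]
[ 0.5216 -0.264   0.147 ]
[ 0.5578 -0.3058  0.147 ]
[ 0.5654 -0.2755  0.147 ]
[ -8.63715058 -30.14385454 219.72229719] -0.24531858329632916
```

```bash
python3 -m handwheel '[[-0.3,-1,0,0,0,0],[0,-0.55,1,0,0,0],[0,0,1,0,0,0],[0,0,1,0,0,0],[0,0,1,0,0,0],[0,0,1,0,0,0],[0,0,1,0,0,0],[0,0,1,0,0,0]]' 1
python3 -m handwheel '[[0,0,1,0,0,0],[0,0,1,0,0,0],[0,0,1,0,0,0],[0,0,0.9,0,0,0],[0,0,0,0,0,0],[0,0,0,0,0,0]]'
python3 -m handwheel '[[0,0,0,0,0,0],[0,0,0,0,0,0],[0,0,0,0,0,0],[0,0,0,0,0,0],[0,0,0,0,0,0],[0,0,0,0,0,0],[0,0,0,0,0,0],[0,0,0,0,0,0]]' 0 15
```

```text
clock: 6.68
position: [0.5522, -0.289, 0.2059]
ee_rot: [0.385, 3.118, 0.0]
force: [0.3, 0.1, 0.4]
width: 0.999
gripper_force: 0.0
clock: 7.18
position: [0.5518, -0.2888, 0.1283]
ee_rot: [-0.385, -3.116, -0.001]
force: [-0.4, -0.7, 0.7]
width: 0.999
gripper_force: 0.0
clock: 7.85
position: [0.5522, -0.2891, 0.1288]
ee_rot: [0.385, 3.118, 0.0]
force: [-0.5, 0.1, 0.4]
width: 0.469
gripper_force: 0.0
```

```bash
python3 -m handwheel '[[0,0,0,0,0,0],[0,0,0,0,0,0],[0,0,0,0,0,0],[0,0,0,0,0,0],[0,0,0,0,0,0]]' 0 15
python3 -m handwheel '[[0,0,-0.5,0,0,0],[0,0,-1,0,0,0],[0,0,-1,0,0,0],[0,0,-1,0,0,0],[0,0,-1,0,0,0],[0,0,-1,0,0,0],[0,0,-1,0,0,0],[0,0,-1,0,0,0]]'
python3 -m handwheel '[[0,0,-1,0,0,0],[0,0,-1,0,0,0],[0,0,-0.5,0,0,0],[0,0,0,0,0,0],[0,0,0,0,0,0]]'
```

```text
clock: 8.27
position: [0.5522, -0.2891, 0.1287]
ee_rot: [-0.385, -3.118, 0.0]
force: [-0.3, -1.3, -0.0]
width: 0.344
gripper_force: 14.9
clock: 8.93
position: [0.5516, -0.2889, 0.28]
ee_rot: [-0.386, -3.117, -0.001]
force: [0.3, -0.8, -3.9]
width: 0.348
gripper_force: 15.0
clock: 9.35
position: [0.552, -0.289, 0.3284]
ee_rot: [-0.385, -3.118, -0.0]
force: [-0.0, 0.7, -4.8]
width: 0.345
gripper_force: 15.0
```

```bash
python3 -m handwheel '[[0,0,0,0,0,-0.97],[0,0,0,0,0,-0.97],[0,0,0,0,0,-0.97],[0,0,0,0,0,-0.97],[0,0,0,0,0,-0.97],[0,0,0,0,0,-0.97]]'
python3 -m handwheel '[[-0.31,0.5,0,0,0,0],[-0.31,0.99,0,0,0,0],[-0.31,0.99,0,0,0,0],[-0.31,0.99,0,0,0,0],[-0.31,0.99,0,0,0,0],[-0.31,0.99,0,0,0,0],[-0.31,0.99,0,0,0,0],[-0.31,0.99,0,0,0,0]]'
python3 -m handwheel '[[-0.31,0.99,0,0,0,0],[-0.31,0.99,0,0,0,0],[-0.31,0.99,0,0,0,0],[-0.31,0.99,0,0,0,0],[-0.31,0.99,0,0,0,0],[-0.31,0.99,0,0,0,0],[0,0.5,0,0,0,0],[0,0,0,0,0,0]]'
python3 -m handwheel '[[0,0,0,0,0,0],[0,0,0,0,0,0],[0,0,0,0,0,0]]'
python3 - <<'E'
from fit import *
f=lambda v:(muffs_m(),v[0],v[1],v[2],v[3])
g=lambda v:(rail_m(v[3]*1000)[:2],v[0],v[1],v[2])
ds=[]
for n in("top","scene"):
    m=mask("muffs",n,(.594,-.002),.27); d=cam(n); save(d,n+"3.png")
    if m: ds.append(m)
print(len(ds),fit(ds,f,(.594,-.002,.16,.2),(.008,.008,.05,.005)))
# bar axis points seen at top
d=cam("wrist"); save(d,"w3.png")
print(observe()["position"],R.from_rotvec(observe()["ee_rot"]).as_matrix().round(3))
E
python3 - <<'E'
import cv2,numpy as np
a=cv2.imread("pics/scene3.png")[180:400,220:520];b=cv2.imread("pics/w3.png")
cv2.imwrite("pics/c3.png",np.hstack([cv2.resize(a,(420,308)),cv2.resize(b,(380,285)) if 0 else cv2.copyMakeBorder(cv2.resize(b,(380,285)),0,23,0,0,0)]))
E
```

```text
clock: 9.85
position: [0.5515, -0.2886, 0.3267]
ee_rot: [0.257, -3.128, -0.003]
force: [-0.0, -0.3, -4.5]
width: 0.348
gripper_force: 15.0
clock: 10.52
position: [0.5771, -0.1321, 0.3274]
ee_rot: [0.249, -3.13, -0.001]
force: [0.1, -0.3, -3.0]
width: 0.346
gripper_force: 15.0
clock: 11.18
position: [0.5929, 0.0028, 0.3275]
ee_rot: [0.257, -3.129, -0.003]
force: [-0.2, 0.3, -3.2]
width: 0.344
gripper_force: 15.0
clock: 11.43
position: [0.5934, -0.003, 0.3287]
ee_rot: [0.248, -3.132, 0.001]
force: [0.6, 0.0, -3.5]
width: 0.345
gripper_force: 15.0
2 (array([ 0.59158257, -0.00394575,  0.16414896,  0.18978906]), np.float64(-0.5513621074004071))
[ 0.59358779 -0.00172644  0.32876994] [[-0.987 -0.159  0.   ]
 [-0.159  0.987 -0.   ]
 [-0.    -0.    -1.   ]]
```

View pics/c3.png

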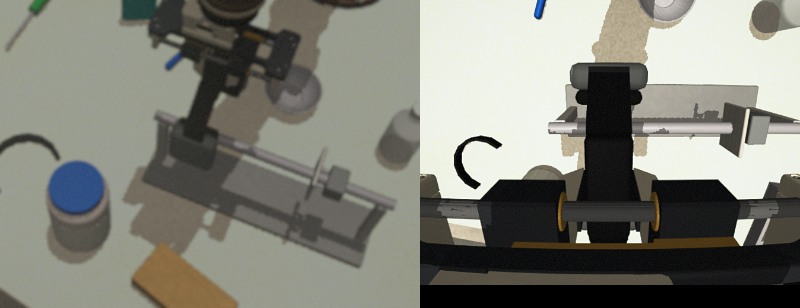

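The panel shows the muffs held over the free stretch. In the wrist half the bar runs level at about row 128, its free end is at column 550 and the plate face is at column 725. I'll measure the bar line and the plate face.

Run:
```python
from h import *
d=cam("wrist"); g=cv2.cvtColor(d["image"],cv2.COLOR_RGB2GRAY).astype(float)
for c in (235,260,420,470): print(c,[int(x) for x in g[195:235,c]])
print("row 195 cols 490-570",[int(x) for x in g[200,495:570]])
o=np.array([.5764,.1070]);th=.161;ey=np.array([-np.sin(th),np.cos(th)]);ex=np.array([np.cos(th),np.sin(th)])
for c,r in[(235,214),(470,214)]:
    p=atz(d,c,r,.155)[:2]-o; print(p@ex,p@ey)
for y in(-.2,.06,.07,.08): print(y,proj(d,[[*(o+ey*y),.155],[*(o+ey*y),.191],[*(o+ey*y-ex*.035),.191],[*(o+ey*y+ex*.035),.191]]).round(1).tolist())
save(d,"w4.png",(440,150,640,290),4)
```

```text
235 [133, 86, 84, 95, 93, 89, 85, 184, 241, 254, 122, 101, 132, 150, 165, 172, 184, 195, 199, 210, 223, 231, 228, 216, 206, 195, 188, 182, 168, 86, 108, 229, 252, 247, 245, 244, 245, 243, 246, 244]
260 [59, 64, 64, 59, 65, 59, 57, 68, 94, 98, 82, 109, 136, 153, 165, 176, 185, 193, 205, 214, 232, 234, 140, 127, 124, 120, 111, 107, 103, 94, 82, 90, 96, 96, 90, 120, 186, 183, 177, 181]
420 [167, 165, 130, 119, 98, 92, 97, 95, 98, 94, 83, 116, 142, 156, 166, 175, 187, 198, 205, 217, 223, 221, 212, 208, 186, 180, 171, 164, 162, 135, 124, 165, 170, 165, 140, 192, 247, 243, 244, 243]
470 [90, 93, 91, 93, 96, 94, 95, 93, 89, 92, 94, 116, 137, 155, 165, 179, 183, 197, 201, 212, 215, 209, 204, 203, 194, 191, 188, 180, 155, 134, 111, 164, 166, 162, 138, 214, 247, 244, 242, 242]
row 195 cols 490-570 [90, 96, 94, 92, 88, 90, 87, 88, 95, 85, 100, 95, 87, 84, 69, 63, 60, 59, 60, 64, 64, 60, 66, 59, 59, 60, 61, 61, 61, 57, 64, 59, 59, 63, 63, 67, 60, 61, 61, 60, 64, 64, 66, 65, 60, 63, 67, 60, 67, 58, 71, 127, 184, 224, 238, 238, 239, 224, 63, 27, 39, 40, 60, 89, 112, 131, 142, 156, 152, 151, 152, 148, 154, 147, 149]
8.568237473014634e-05 -0.18124467643478598
0.0001520714248704003 0.025162141496957512
-0.2 [[213.7, 214.0], [202.2, 224.7], [198.4, 180.4], [206.0, 266.2]]
0.06 [[508.1, 214.0], [528.6, 224.5], [535.0, 181.1], [522.0, 265.4]]
0.07 [[518.9, 214.0], [540.3, 224.6], [547.1, 181.3], [533.5, 265.3]]
0.08 [[529.6, 214.1], [552.0, 224.6], [559.1, 181.5], [544.8, 265.2]]
```

View pics/w4.png

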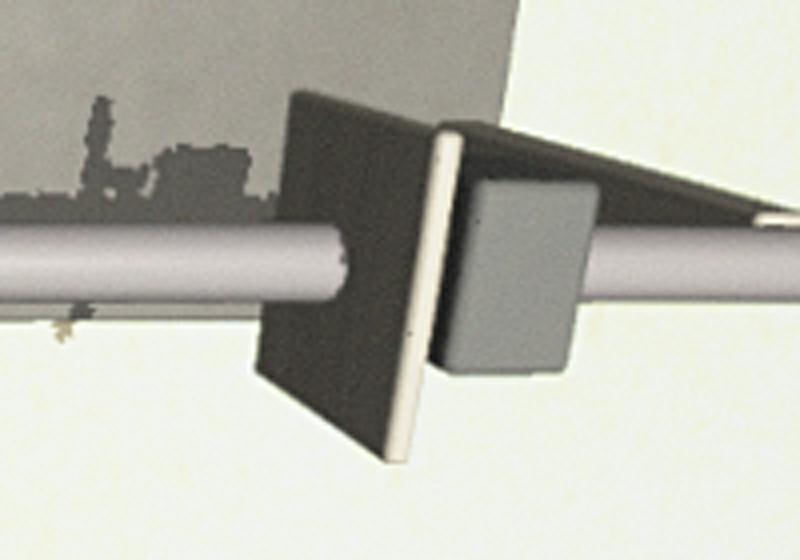

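```bash
python3 -m handwheel '[[0,0,0.5,0,0,0],[0,0,1,0,0,0],[0,0,1,0,0,0],[0,0,1,0,0,0],[0,0,1,0,0,0],[0,0,1,0,0,0],[0,0,1,0,0,0],[0,0,0.5,0,0,0]]'
python3 -m handwheel '[[0,0,0.4,0,0,0],[0,0,0.2,0,0,0],[0,0,0.1,0,0,0],[0,0,0,0,0,0],[0,0,0,0,0,0]]'
python3 -c "
from h import *
for i in range(1): o=observe();print(o['force'],o['position'])"
```

```text
clock: 12.5
position: [0.592, -0.0014, 0.1856]
ee_rot: [0.252, -3.128, 0.0]
force: [-0.4, 0.2, -4.0]
width: 0.347
gripper_force: 15.0
clock: 12.92
position: [0.5942, -0.0014, 0.1756]
ee_rot: [-0.252, 3.13, 0.0]
force: [0.3, 0.3, -4.0]
width: 0.342
gripper_force: 15.0
[ 0.25046099  0.26931042 -4.03799993] [ 0.59416665 -0.00137836  0.17557493]
```

```bash
python3 -m handwheel '[[0,0,0.2,0,0,0],[0,0,0,0,0,0],[0,0,0,0,0,0]]' | grep -E "pos|force:"
python3 -m handwheel '[[0,0,0.05,0,0,0],[0,0,0,0,0,0],[0,0,0,0,0,0]]' | grep -E "pos|force:"
python3 -m handwheel '[[0,0,0.05,0,0,0],[0,0,0,0,0,0],[0,0,0,0,0,0]]' | grep -E "pos|force:"
```

```text
position: [0.5936, -0.0014, 0.1708]
force: [-0.1, 1.0, -4.1]
gripper_force: 15.0
position: [0.5936, -0.0014, 0.1697]
force: [0.2, -0.8, -3.1]
gripper_force: 15.0
position: [0.5935, -0.0014, 0.1686]
force: [0.6, 0.2, -3.5]
gripper_force: 15.0
```

```bash
python3 -m handwheel '[[0,0,0.05,0,0,0],[0,0,0,0,0,0],[0,0,0,0,0,0]]' | grep -E "pos|force:"
python3 -m handwheel '[[0,0,0.03,0,0,0],[0,0,0,0,0,0],[0,0,0,0,0,0]]' | grep -E "pos|force:"
```

```text
position: [0.5936, -0.0014, 0.1677]
force: [-0.0, 0.1, -3.3]
gripper_force: 15.0
position: [0.5937, -0.0014, 0.1676]
force: [-2.5, 0.0, 3.3]
gripper_force: 15.0
```

```bash
python3 -m handwheel '[[0,0,-0.03,0,0,0],[0,0,0,0,0,0],[0,0,0,0,0,0],[0,0,0,0,0,0],[0,0,0,0,0,0],[0,0,0,0,0,0]]' 0.65
python3 -m handwheel '[[0,0,-0.2,0,0,0],[0,0,-0.6,0,0,0],[0,0,-1,0,0,0],[0,0,-1,0,0,0],[0,0,-1,0,0,0],[0,0,0,0,0,0]]'
python3 - <<'E'
from fit import *
a=cam("scene");save(a,"s5.png"); b=cam("wrist");save(b,"w5.png")
A=cv2.resize(a["image"][180:400,260:520],(416,352));B=cv2.resize(b["image"],(384,288));B=cv2.copyMakeBorder(B,0,64,0,0,0)
cv2.imwrite("pics/c5.png",np.hstack([A,B])[:,:,::-1])
E
```

```text
clock: 14.67
position: [0.5937, -0.0014, 0.1677]
ee_rot: [-0.252, 3.131, -0.0]
force: [0.0, -0.0, -0.1]
width: 0.64
gripper_force: 0.0
clock: 15.17
position: [0.5956, -0.0016, 0.2481]
ee_rot: [-0.251, 3.125, 0.0]
force: [0.3, 0.2, 0.4]
width: 0.649
gripper_force: 0.0
```

View pics/c5.png

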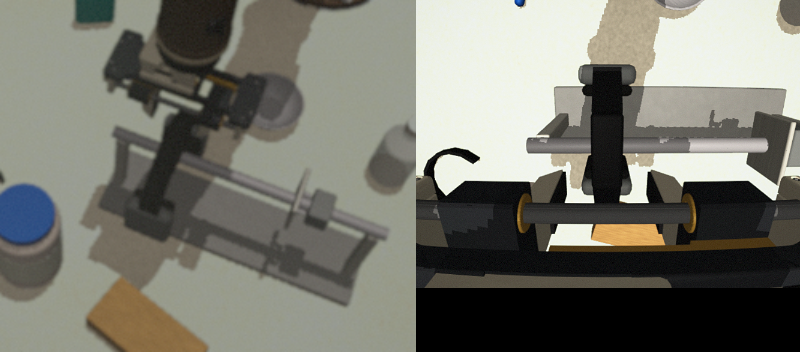

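The left panel shows the muffs hanging over the bar, one cup on each side and well clear of the plate; the wrist half shows the band upright at (608,130). Next I'll close the gripper behind them and push along the bar.

```bash
python3 -m handwheel '[[0,-0.8,0,0,0,0],[0,-1,0,0,0,0],[0,-0.95,0,0,0,0],[0,0,0,0,0,0],[0,0,0,0,0,0],[0,0,0,0,0,0],[0,0,0,0,0,0],[0,0,0,0,0,0]]' 0 10
python3 -m handwheel '[[0,0,0,0,0,0],[0,0,0,0,0,0],[0,0,0,0,0,0],[0,0,0,0,0,0],[0,0,0,0,0,0]]'
python3 - <<'E'
from h import *
o=observe();p=np.array(o["position"])[:2]-[.5764,.1070];t=.161
print(p@[np.cos(t),np.sin(t)],p@[-np.sin(t),np.cos(t)],o["position"])
E
```

```text
clock: 15.93
position: [0.6023, -0.0545, 0.2434]
ee_rot: [0.254, -3.131, -0.001]
force: [-0.2, 0.1, -0.8]
width: 0.12
gripper_force: 0.0
clock: 16.35
position: [0.6024, -0.0557, 0.2438]
ee_rot: [-0.252, 3.131, 0.0]
force: [-0.9, -0.6, -0.4]
width: 0.006
gripper_force: 0.0
-0.0004302933221976765 -0.1647223320877359 [ 0.60238114 -0.05566103  0.24377849]
```

```bash
python3 -m handwheel '[[0,0,0.5,0,0,0],[0,0,1,0,0,0],[0,0,1,0,0,0],[0,0,0.8,0,0,0],[0,0,0.4,0,0,0],[0,0,0,0,0,0],[0,0,0,0,0,0]]'
python3 -m handwheel '[[0,0.25,0,0,0,0],[0,0.25,0,0,0,0],[0,0.2,0,0,0,0],[0,0.2,0,0,0,0],[0,0.15,0,0,0,0],[0,0.15,0,0,0,0],[0,0,0,0,0,0]]'
python3 -m handwheel '[[0,0.2,0,0,0,0],[0,0.2,0,0,0,0],[0,0.2,0,0,0,0],[0,0.2,0,0,0,0],[0,0.2,0,0,0,0],[0,0.2,0,0,0,0],[0,0.2,0,0,0,0],[0,0.2,0,0,0,0]]'
```

```text
clock: 16.93
position: [0.6023, -0.0558, 0.1696]
ee_rot: [0.252, -3.131, 0.0]
force: [-0.5, -0.6, -0.2]
width: 0.003
gripper_force: 0.0
clock: 17.52
position: [0.5988, -0.0318, 0.1701]
ee_rot: [-0.252, 3.131, -0.001]
force: [0.3, -0.6, 0.3]
width: 0.006
gripper_force: 0.4
clock: 18.18
position: [0.5936, -0.0003, 0.17]
ee_rot: [-0.251, 3.131, -0.0]
force: [0.4, -4.4, 4.7]
width: 0.01
gripper_force: 2.8
```

```bash
python3 -m handwheel '[[0,0,0,0,0,0],[0,0,0,0,0,0]]'
python3 - <<'E'
from fit import *
a=cam("scene"); b=cam("wrist"); print(observe()["force"],observe()["ft_torque"])
A=cv2.resize(a["image"][200:360,300:500],(440,352),interpolation=cv2.INTER_CUBIC);B=cv2.resize(b["image"],(360,270));B=cv2.copyMakeBorder(B,0,82,0,0,0)
cv2.imwrite("pics/c6.png",np.hstack([A,B])[:,:,::-1])
E
```

```text
clock: 18.35
position: [0.5932, 0.0007, 0.1695]
ee_rot: [0.253, -3.131, -0.001]
force: [0.6, -0.3, 0.4]
width: 0.006
gripper_force: 0.4
[ 0.48067724 -0.81515911 -0.54684943] [-0.00636935 -0.00613801  0.02832471]
```

View pics/c6.png

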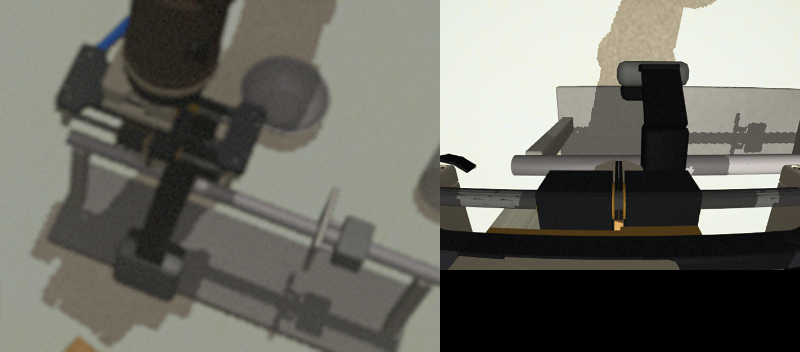

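The picture shows the muffs upright on the bar with the closed fingers touching the band's rear face, and the plate ahead at (325,225). The force spike was brief, so I'll keep sliding gently.

```bash
for i in 1; do python3 -m handwheel '[[0,0.15,0,0,0,0],[0,0.15,0,0,0,0],[0,0.15,0,0,0,0],[0,0.15,0,0,0,0],[0,0.15,0,0,0,0],[0,0.15,0,0,0,0],[0,0.15,0,0,0,0],[0,0.15,0,0,0,0]]'|grep -E "pos|force:"; done
python3 -m handwheel '[[0,0.15,0,0,0,0],[0,0.15,0,0,0,0],[0,0.15,0,0,0,0],[0,0.15,0,0,0,0],[0,0.15,0,0,0,0],[0,0.15,0,0,0,0],[0,0.15,0,0,0,0],[0,0.15,0,0,0,0]]'|grep -E "pos|force:"
python3 -m handwheel '[[0,0.15,0,0,0,0],[0,0.15,0,0,0,0],[0,0.15,0,0,0,0],[0,0.15,0,0,0,0],[0,0.15,0,0,0,0],[0,0.15,0,0,0,0],[0,0.15,0,0,0,0],[0,0.15,0,0,0,0]]'|grep -E "pos|force:"
python3 -m handwheel '[[0,0.15,0,0,0,0],[0,0.15,0,0,0,0],[0,0.15,0,0,0,0],[0,0.15,0,0,0,0],[0,0.15,0,0,0,0],[0,0.15,0,0,0,0],[0,0.15,0,0,0,0],[0,0.15,0,0,0,0]]'|grep -E "pos|force:"
python3 - <<'E'
from fit import *
o=observe();p=np.array(o["position"])[:2]-[.5764,.1070];t=.161
print(p@[np.cos(t),np.sin(t)],p@[-np.sin(t),np.cos(t)],o["force"],o["clock"])
a=cam("scene"); b=cam("top")
A=cv2.resize(a["image"][200:360,300:500],(440,352),interpolation=cv2.INTER_CUBIC);B=cv2.resize(b["image"][180:280,130:232],(359,352),interpolation=cv2.INTER_CUBIC)
cv2.imwrite("pics/c7.png",np.hstack([A,B])[:,:,::-1])
E
```

```text
position: [0.5895, 0.0237, 0.1696]
force: [0.3, -2.0, -0.2]
gripper_force: 1.0
position: [0.5857, 0.0473, 0.1697]
force: [0.9, -1.9, -0.6]
gripper_force: 1.0
position: [0.5818, 0.071, 0.1697]
force: [0.9, -2.1, -0.5]
gripper_force: 1.0
position: [0.578, 0.0946, 0.1697]
force: [-0.2, -2.0, -0.5]
gripper_force: 1.0
-0.00037900179101217103 -0.012456025402959202 [-0.16044058 -2.02701378 -0.50615345] 21.1167
```

View pics/c7.png

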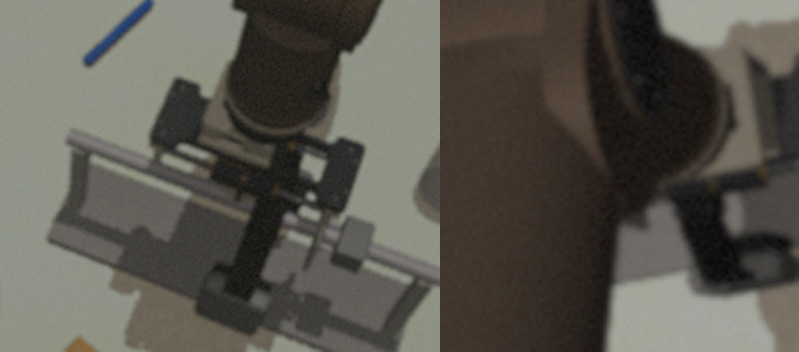

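Left panel: the muffs are upright, the plate edge is at (320,240) and the pad is about 30 mm short of it. The steady drag is about 2 N. From here I go slowly and feel for the stop.

```bash
F='clock|pos|force:'
python3 -m handwheel '[[0,0.12,0,0,0,0],[0,0.12,0,0,0,0],[0,0.12,0,0,0,0],[0,0.12,0,0,0,0],[0,0.12,0,0,0,0],[0,0.12,0,0,0,0],[0,0.12,0,0,0,0],[0,0.12,0,0,0,0]]'|grep -E "$F"
python3 -m handwheel '[[0,0.06,0,0,0,0],[0,0.06,0,0,0,0],[0,0.06,0,0,0,0],[0,0.06,0,0,0,0],[0,0.06,0,0,0,0],[0,0.06,0,0,0,0],[0,0.06,0,0,0,0],[0,0.06,0,0,0,0]]'|grep -E "$F"
python3 -m handwheel '[[0,0.05,0,0,0,0],[0,0.05,0,0,0,0],[0,0.05,0,0,0,0],[0,0.05,0,0,0,0]]'|grep -E "$F"
python3 - <<'E'
from fit import *
o=observe();p=np.array(o["position"])[:2]-[.5764,.1070];t=.161
print(p@[np.cos(t),np.sin(t)],p@[-np.sin(t),np.cos(t)],o["force"],o["clock"])
E
```

```text
clock: 21.88
position: [0.575, 0.1135, 0.1698]
force: [1.1, -2.5, 0.7]
gripper_force: 1.5
clock: 22.55
position: [0.5735, 0.1229, 0.1697]
force: [0.8, -2.4, 1.9]
gripper_force: 1.5
clock: 22.88
position: [0.5728, 0.1268, 0.1697]
force: [1.4, -2.4, 1.3]
gripper_force: 1.5
-0.0003490137940101194 0.02010849393323206 [ 1.44527498 -2.36790293  1.32385607] 22.8833
```

```bash
F='pos|force: \['
for k in 1; do python3 -m handwheel '[[0,0.05,0,0,0,0],[0,0.05,0,0,0,0],[0,0,0,0,0,0]]'|grep -E "$F"; done
python3 -m handwheel '[[0,0.05,0,0,0,0],[0,0.05,0,0,0,0],[0,0,0,0,0,0]]'|grep -E "$F"
python3 -m handwheel '[[0,0.05,0,0,0,0],[0,0.05,0,0,0,0],[0,0,0,0,0,0]]'|grep -E "$F"
```

```text
position: [0.5725, 0.129, 0.1697]
force: [0.5, -1.7, 1.0]
position: [0.5722, 0.1309, 0.1697]
force: [-0.2, -2.5, 0.6]
position: [0.5718, 0.133, 0.1697]
force: [0.1, -2.2, 0.2]
```

```bash
F='pos|force: \['
python3 -m handwheel '[[0,0.05,0,0,0,0],[0,0.05,0,0,0,0],[0,0,0,0,0,0]]'|grep -E "$F"
python3 -m handwheel '[[0,0.05,0,0,0,0],[0,0.05,0,0,0,0],[0,0,0,0,0,0]]'|grep -E "$F"
python3 -m handwheel '[[0,0.05,0,0,0,0],[0,0,0,0,0,0]]'|grep -E "$F"
```

```text
position: [0.5715, 0.1349, 0.1697]
force: [-0.3, -4.0, 1.0]
position: [0.5712, 0.1369, 0.1697]
force: [-0.1, -3.1, 1.5]
position: [0.5711, 0.1378, 0.1697]
force: [-0.4, -3.6, 1.2]
```

```bash
F='pos|force: \['
python3 -m handwheel '[[0,0.05,0,0,0,0],[0,0,0,0,0,0]]'|grep -E "$F"
python3 -m handwheel '[[0,0.05,0,0,0,0],[0,0,0,0,0,0]]'|grep -E "$F"
python3 -m handwheel '[[0,0.05,0,0,0,0],[0,0,0,0,0,0]]'|grep -E "$F"
```

```text
position: [0.5709, 0.1387, 0.1697]
force: [0.7, -3.3, 1.3]
position: [0.5707, 0.1397, 0.1697]
force: [0.3, -3.1, 1.4]
position: [0.5706, 0.1407, 0.1697]
force: [0.7, -2.5, 1.4]
```

```bash
F='pos|force: \['
python3 -m handwheel '[[0,0.05,0,0,0,0],[0,0,0,0,0,0]]'|grep -E "$F"
python3 -m handwheel '[[0,0.05,0,0,0,0],[0,0,0,0,0,0]]'|grep -E "$F"
python3 -m handwheel '[[0,0.05,0,0,0,0],[0,0,0,0,0,0]]'|grep -E "$F"
```

```text
position: [0.5705, 0.1407, 0.1697]
force: [1.3, -5.6, 0.8]
position: [0.5705, 0.1408, 0.1697]
force: [1.7, -8.1, 1.2]
position: [0.5705, 0.1409, 0.1698]
force: [0.2, -11.2, 1.9]
```

The stop is clear: the tool stands still while the force climbs to 11 N. Backing off.

```bash
python3 -m handwheel '[[0,-0.1,0,0,0,0],[0,-0.1,0,0,0,0],[0,-0.2,0,0,0,0],[0,-0.4,0,0,0,0],[0,-1,0,0,0,0],[0,-1,0,0,0,0],[0,0,0,0,0,0]]'
python3 -m handwheel '[[0,0,-1,0,0,0],[0,-1,-1,0,0,0],[0,-1,-1,0,0,0],[0,-1,-1,0,0,0],[0,-1,-1,0,0,0],[0,-1,-1,0,0,0],[0,-1,0,0,0,0],[0,0,0,0,0,0]]'
python3 - <<'E'
from fit import *
a=cam("scene"); b=cam("wrist"); cv2.imwrite("pics/raww8.png",b["image"][:,:,::-1])
A=cv2.resize(a["image"][220:360,330:510],(450,350),interpolation=cv2.INTER_CUBIC);B=cv2.resize(b["image"][60:420,290:640],(340,350))
cv2.imwrite("pics/c8.png",np.hstack([A,B])[:,:,::-1])
o=np.array([.5764,.1070]);t=.161;ey=np.array([-np.sin(t),np.cos(t)]);ex=np.array([np.cos(t),np.sin(t)])
for y in(.072,.078,.084): print(y,proj(b,[[*(o+ey*y+ex*s*.035),.191] for s in(-1,1)]).round(1).tolist(),proj(a,[[*(o+ey*y+ex*s*.035),.191] for s in(-1,1)]).round(1).tolist())
E
```

```text
clock: 25.88
position: [0.5797, 0.0831, 0.1699]
ee_rot: [-0.244, 3.132, -0.003]
force: [-0.1, -0.2, 0.7]
width: 0.002
gripper_force: 0.0
clock: 26.55
position: [0.599, -0.0355, 0.2913]
ee_rot: [-0.243, 3.129, -0.004]
force: [-1.2, -1.2, -0.3]
width: 0.008
gripper_force: 0.0
0.072 [[621.3, 190.1], [601.7, 282.5]] [[451.7, 284.1], [442.4, 311.4]]
0.078 [[628.8, 190.2], [608.9, 282.3]] [[454.4, 285.1], [445.1, 312.4]]
0.084 [[636.3, 190.3], [616.0, 282.1]] [[457.0, 286.1], [447.9, 313.5]]
```

View pics/c8.png

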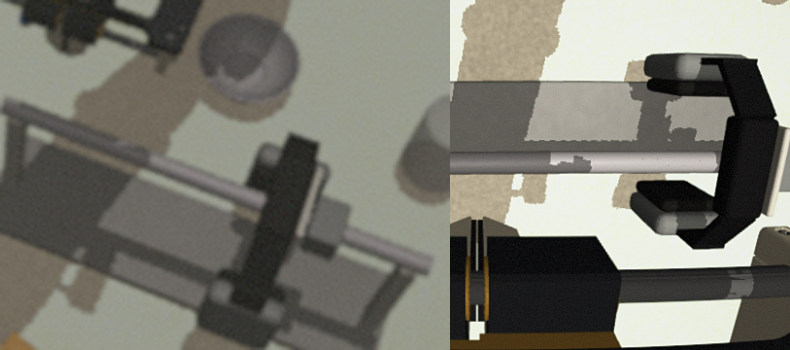

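The muffs hang upright against the plate and the gripper is clear. The plate's front corner is at about (615,281) in the wrist view, where a face at y = 0.084 should appear, so it looks fully in. To measure the travel I'll return to the earlier viewpoint and compare the plate's edge pixels.

```bash
python3 -m handwheel '[[0,0.9,-1,0,0,0],[0,0.85,-0.88,0,0,0],[0,0,0,0,0,0],[0,0,0,0,0,0],[0,0,0,0,0,0],[0,0,0,0,0,0]]'
python3 - <<'E'
from h import *
b=cam("wrist"); cv2.imwrite("pics/raww9.png",b["image"][:,:,::-1])
o=np.array([.5764,.1070]);t=.161;ey=np.array([-np.sin(t),np.cos(t)]);ex=np.array([np.cos(t),np.sin(t)])
for f in("w3","raww9"):
    g=cv2.cvtColor(cv2.imread(f"pics/{f}.png"),cv2.COLOR_BGR2GRAY).astype(float)
    for r in(190,200,210,240,255,260): print(f,r,[int(x) for x in g[r,534:580]])
for y in(.072,.0780,.084): print(y,proj(b,[[*(o+ey*y+ex*s*.035),.191] for s in(-1,1)]).round(1).tolist())
print(observe()["position"])
E
```

```text
clock: 27.15
position: [0.5921, 0.004, 0.3262]
ee_rot: [0.251, -3.13, 0.0]
force: [-0.4, -0.8, -0.1]
width: 0.005
gripper_force: 0.0
w3 190 [63, 62, 64, 62, 64, 63, 64, 66, 65, 61, 64, 57, 58, 81, 147, 197, 229, 241, 236, 235, 196, 71, 40, 52, 52, 54, 45, 53, 50, 51, 50, 54, 56, 50, 50, 46, 53, 52, 58, 56, 60, 60, 60, 59, 64, 59]
w3 200 [66, 64, 61, 71, 62, 65, 65, 62, 67, 65, 63, 60, 109, 181, 219, 235, 238, 236, 224, 93, 28, 32, 42, 57, 85, 109, 134, 145, 154, 155, 154, 153, 152, 160, 152, 153, 150, 148, 152, 150, 149, 154, 152, 150, 148, 150]
w3 210 [59, 64, 61, 67, 62, 61, 64, 68, 59, 57, 73, 154, 205, 232, 237, 236, 235, 161, 55, 30, 36, 51, 79, 103, 123, 139, 149, 152, 151, 155, 151, 151, 149, 153, 147, 152, 149, 151, 153, 149, 154, 144, 152, 147, 153, 143]
w3 240 [57, 64, 60, 65, 63, 77, 140, 203, 226, 235, 234, 235, 177, 103, 45, 31, 50, 87, 118, 139, 143, 154, 150, 153, 151, 147, 148, 150, 152, 147, 148, 150, 146, 148, 154, 149, 150, 150, 148, 144, 147, 145, 151, 149, 148, 149]
w3 255 [59, 57, 65, 111, 177, 217, 233, 235, 230, 221, 242, 243, 242, 242, 241, 240, 241, 242, 242
[... 1151 characters left out ...]
150, 148, 147, 148, 147, 149, 151, 150, 147, 147, 147, 149, 152, 149, 137, 153, 241, 245]
raww9 255 [29, 27, 21, 24, 20, 19, 27, 46, 63, 62, 62, 62, 126, 189, 216, 233, 235, 229, 218, 240, 240, 241, 242, 241, 241, 242, 240, 243, 242, 241, 240, 240, 242, 242, 242, 240, 241, 241, 242, 241, 242, 242, 243, 240, 241, 241]
raww9 260 [26, 22, 28, 27, 26, 24, 35, 58, 65, 55, 63, 117, 184, 215, 234, 233, 231, 220, 237, 241, 242, 242, 241, 243, 242, 242, 242, 240, 243, 242, 241, 241, 242, 242, 242, 240, 241, 241, 242, 240, 240, 240, 242, 241, 241, 241]
0.072 [[544.2, 182.8], [530.6, 267.5]]
0.078 [[551.4, 182.9], [537.5, 267.4]]
0.084 [[558.6, 183.0], [544.3, 267.3]]
[0.59216763 0.00375375 0.32625311]
```

The edge has moved 14.2 px once the viewpoint shift is allowed for, which is about 12 mm. The dark gap between plate and block has closed too, so the plate is fully in. Handing in.

```bash
python3 -c "
from cell import *
print(sign_off())"
```

```text
the job is handed in; nothing more can be done
None
```

The job is handed in at about 27 s: the dark ear defenders hang freely on the bar, one cup on each side, and hold the switch plate fully in by themselves (about 12 mm of travel measured in the wrist camera), with a peak push of 11 N at the stop and nothing else on the bench touched.

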